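# Start up the test bench

## Task

Switch on the three white instruments of the test bench in their start-up order: press the round key on the tall power unit, then the square key on the amplifier, then the long bar key on the low data logger. Push each key lightly with the fingertips until it is right down, where it stays, and finish it before you press the next. Only press: do not lift, tip or shove the instruments, and leave everything else on the bench where it is.

Things in the scene. Friction and masses are not known exactly. Their poses are not given: they have to be found in the camera images.
- power: A loose white instrument box on the bench, about 1 kg or less, standing on rubber feet; origin at the centre of its underside, z up, +x away from its key end. Power unit: the tallest of the three, 130 x 90 mm, 80 mm high, slotted vent on top; its key is the round one.
- power_key_top (a point): Centre of the top face of the power unit's round grey key, 30 mm across, 33 mm from the box's centre towards its -x end; 100 mm above the bench when out. It stands 20 mm proud of the box and is pressed straight down. Its cap rides on a soft spring: pushing the top face 3 mm only squeezes the spring, 3 to 11 mm carries the key to its stop, 11 to 16 mm squeezes the spring further before it turns hard.
- power_key (a joint): Travel of the round key. Plunger under the cap: 0 as it stands out, 0.008 m when right down. Steady friction of about 3 N; it stays where it is pushed. The spring between cap and plunger gives 1 mm per N, up to 8 mm; let go, the cap springs back, so the top face ends 8 mm lower than it began.
- amplifier: A loose white instrument box on the bench, about 1 kg or less, standing on rubber feet; origin at the centre of its underside, z up, +x away from its key end. Amplifier: of middle height, 120 x 80 mm, 55 mm high, dark display on top and two round sockets at its +x end; its key is the square one.
- amplifier_key_top (a point): Centre of the top face of the amplifier's square grey key, 28 x 28 mm, 30 mm from the box's centre towards its -x end; 75 mm above the bench when out. It stands 20 mm proud of the box and is pressed straight down. Its cap rides on a soft spring: pushing the top face 3 mm only squeezes the spring, 3 to 11 mm carries the key to its stop, 11 to 16 mm squeezes the spring further before it turns hard.
- amplifier_key (a joint): Travel of the square key. Plunger under the cap: 0 as it stands out, 0.008 m when right down. Steady friction of about 3 N; it stays where it is pushed. The spring between cap and plunger gives 1 mm per N, up to 8 mm; let go, the cap springs back, so the top face ends 8 mm lower than it began.
- logger: A loose white instrument box on the bench, about 1 kg or less, standing on rubber feet; origin at the centre of its underside, z up, +x away from its key end. Data logger: the lowest, 120 x 100 mm, 40 mm high, a row of five small terminals on top at its +x end; its key is the long bar.
- logger_key_top (a point): Centre of the top face of the logger's grey bar key, 22 mm along the box's x and 64 mm along its y, 28 mm from the box's centre towards its -x end; 60 mm above the bench when out. It stands 20 mm proud of the box and is pressed straight down. Its cap rides on a soft spring: pushing the top face 3 mm only squeezes the spring, 3 to 11 mm carries the key to its stop, 11 to 16 mm squeezes the spring further before it turns hard.
- logger_key (a joint): Travel of the bar key. Plunger under the cap: 0 as it stands out, 0.008 m when right down. Steady friction of about 3 N; it stays where it is pushed. The spring between cap and plunger gives 1 mm per N, up to 8 mm; let go, the cap springs back, so the top face ends 8 mm lower than it began.
- weight: Bystander, to be left alone. Steel knobbed calibration weight, 42 mm diameter, 56 mm high; origin at its underside.
- platen: Bystander, to be left alone. Steel mushroom-shaped compression platen, 42 mm diameter, 46 mm high; origin at its underside.
- specimen: Bystander, to be left alone. Flat aluminium dog-bone tensile specimen, 110 x 20 x 5 mm; origin at its underside.
- driver: Bystander, to be left alone. Black-handled screwdriver lying down, 160 mm long; origin at its underside.
- core: Bystander, to be left alone. Concrete test cylinder, 50 mm diameter, 60 mm high; origin at its underside.
- jaw: Bystander, to be left alone. Dark steel grip jaw block, 50 x 35 x 28 mm; origin at its underside.
- cup: Bystander, to be left alone. White ceramic cup, 72 mm across, 80 mm high; origin at its underside.
There are look-alikes about, which are no part of the job. What is shaped like the logger but turquoise is not meant.

How it is judged (in metres and radians):
On the way, in this order (a step that is already met when the one before it is completed fails the run):
1. the power unit's round key is down (value of joint power_key above 0.0055 m), for 0.1 s.
2. the amplifier's square key is down (value of joint amplifier_key above 0.0055 m), for 0.1 s.
3. the logger's bar key is down (value of joint logger_key above 0.0055 m), for 0.1 s.
At the end, for the whole second after the job is handed in: All three keys are pressed at least 5.5 mm of their 8 mm travel, in the order round, square, bar; the instruments stand upright on the bench at rest within 30 mm of where they stood, and the seven bystanders within 30 mm of where they stood (value of joint each of power_key, amplifier_key, logger_key above 0.0055 m and angle between each of power, amplifier, logger's own z axis and vertical below 0.06 rad and height (world z) of each of power, amplifier, logger below 0.008 m and distance of each of power, amplifier, logger, weight, platen, specimen, driver, core, jaw, cup from where it was at the start of the episode below 0.03 m and linear speed of each of power, amplifier, logger below 0.02 m/s); the robot touches nothing.
It fails at once if a key is pushed before the keys that come earlier in the order are down ((value of joint amplifier_key above 0.003 m and value of joint power_key below 0.0045 m) or (value of joint logger_key above 0.003 m and value of joint power_key below 0.0045 m) or (value of joint logger_key above 0.003 m and value of joint amplifier_key below 0.0045 m)).
It fails at once if an instrument is lifted or tipped (height (world z) of any of power, amplifier, logger above 0.012 m or angle between any of power, amplifier, logger's own z axis and vertical above 0.15 rad).
It fails at once if an instrument is shoved more than 30 mm (distance of any of power, amplifier, logger from where it was at the start of the episode above 0.03 m).
It fails at once if an instrument or its key is pushed harder than 25 N (contact force between the fingers and power above 25 N or contact force between the fingers and amplifier above 25 N or contact force between the fingers and logger above 25 N).
It fails at once if a bystander is moved more than 30 mm (distance of any of weight, platen, specimen, driver, core, jaw, cup from where it was at the start of the episode above 0.03 m).
It also fails if it takes over 48 s, if anything falls off the work surface, if the arm or the gripper's body presses on something with over 40 N, if the wrist force passes 120 N, or if a joint passes its speed limit or range.

## Robot

A 7-joint arm with a two-finger parallel gripper is mounted at the origin on the work surface. World frame = base frame: x ahead of the robot, y to its left, z up, the work surface at z = 0. Lengths are in mm, angles in rad, forces in N, time in s.
With the tool pointing down it reaches from about 425 to 875 mm from the base axis. Payload 8.4 kg.
Tool frame: the origin (TCP) lies at the very end of the fingers, on their centre line; the grasp point (between the pads) lies 19 mm behind it (env.hold_point_z is the distance from the TCP to the grasp point, in mm); x points along the fingers, y is the direction in which the jaws open and shut, and the axes are right-handed (so a half turn about x gives the same grasp; the last joint's range is limited). The gripper opens to 87 mm and grips with 3 to 60 N. Pads are 19 mm wide; open, the fingers measure 117 mm over their backs; the gripper's body (75 mm by 190 mm) begins 51 mm behind the grasp point.
Start: joints at [-1.232, 0.333, 0.04, 1.465, -0.013, 1.343, -0.059], TCP at [275.563, 588.667, 222.546] pointing down, gripper open.
Joint ranges: [-2.58, 2.58], [-0.38, 2.09], [-1.3, 1.39], [0.25, 2.4], [-1.5, 4.64], [0.08, 2.09], [-2.65, 2.65]. Speed limits (rad/s): [2.22, 2.22, 2.79, 2.79, 3.14, 3.14, 3.14].

## Interface

Orientations are given as [roll, pitch, yaw] about the fixed x, y, z axes, in that order (R = Rz(yaw) Ry(pitch) Rx(roll)).
In Python, from bench import env, capture, ticket gives the robot as it stands.
- The arm moves only by the shell command python3 -m pendant 'ROWS' [OPENING] [FORCE]. ROWS is JSON, a list of rows, each a list of 2 entries, a list of its own where there are three numbers: the shift along the tool's x, y, z in m, then the turn about the tool's x in rad. A call has 1 to 20 rows; each row shifts and turns the commanded pose from where the row before left it, along the tool's axes as they then stand; what a row does not reach is not made up. A row lasts 1/8 s, in which the tool goes at most 62.5 mm and 10.7 degrees, less where a joint would pass 70% of its speed; a pose out of reach is approached as far as the arm can. A call with a gripper value outside its range is refused whole. OPENING is the closure, from -1 (fully open) to 1 (shut), set as the call begins (- or left out, the last holds). The fingers move at their own pace and stop on an object; FORCE is the grip in N (left out, the last holds). Time passes only in rows, so rows that do not move let the fingers close. It gives the time, the measured TCP pose, the force and the opening at its end, in the units of the state.
- env.sense(): the state, without advancing time (a new reading comes with each control period).
- capture(name): name is "scene" or "top" or "wrist"; returns a dict with "image" (480x640x3 uint8, red, green, blue), "K" (3x3 intrinsics, pixels), "extrinsics" (4x4, takes a point from world to camera coordinates); the wrist camera has in their place "hand_eye" (4x4, takes a point from camera to tool coordinates, whose origin is the TCP and whose axes are the tool frame's). Camera axes: x right, y down, z forward; pixel columns grow to the right and rows downward; lengths in mm; the calibration is good to about 2 mm. The wrist camera is an equidistant fisheye: a pixel r from the principal point sees the ray r / f radians off the axis. A picture is of the moment at which its call begins: read the wrist's pose just before it. There is no depth.
- ticket.close_job(): hands the job in, once; it reports no verdict.
The state is a dict: "clock": time; "q": joint angles; "dq": joint speeds; "joint_torque": joint torques, N m; "tcp_pos": TCP position; "eef_rot": TCP orientation; "contact_force": force on the tool from outside, world axes, zero at the start; "torque": the same for the moment, N m; "gripper_width": finger opening in mm.
Only numpy, scipy, OpenCV 4.12 (cv2) and the standard library are available. Lean on these libraries where they do the work, as an engineer would, in place of code of your own. Each camera call takes 0.05 s, during which the arm holds its last target.

## Working session

There is one attempt and no reset: what is moved stays moved. The work goes in short steps, Python scripts to look and compute and a shell command to move; the robot and the scene stay as the last step left them, time stands still between calls to the robot, and variables do not carry over. Pictures are saved under pics/ and viewed, and the job is handed in when it is done.

```bash
ls; mkdir -p pics; python3 - <<'E'
from bench import env, capture
import cv2, numpy as np
s=env.sense(); print({k:np.round(v,3).tolist() if not isinstance(v,dict) else v for k,v in s.items()})
for n in ["scene","top","wrist"]:
    c=capture(n); cv2.imwrite(f"pics/{n}0.png",c["image"][:,:,::-1]); print(n,np.round(c["K"],1).tolist(), np.round(c.get("extrinsics",c.get("hand_eye")),3).tolist())
E
```

```text
pics
{'clock': 0.0, 'q': [-1.232, 0.334, 0.04, 1.466, -0.013, 1.343, -0.059], 'dq': [0.0, -0.002, -0.001, 0.0, 0.0, 0.0, -0.002], 'joint_torque': [-0.001, -65.636, 1.335, -40.382, -0.06, 0.045, 0.0], 'tcp_pos': [275.398, 588.253, 221.662], 'eef_rot': [-1.492, 1.569, -1.93], 'contact_force': [0.278, -0.63, 0.181], 'torque': [0.05, 0.018, -0.029], 'gripper_width': 86.933}
scene [[474.4, 0.0, 323.4], [0.0, 474.4, 242.3], [0.0, 0.0, 1.0]] [[0.727, 0.686, 0.014, -487.691], [0.578, -0.602, -0.551, -260.303], [-0.369, 0.409, -0.834, 1307.25], [0.0, 0.0, 0.0, 1.0]]
top [[476.4, 0.0, 321.8], [0.0, 476.4, 240.3], [0.0, 0.0, 1.0]] [[-0.004, -1.0, 0.012, 65.643], [-0.99, 0.003, -0.14, 605.172], [0.14, -0.013, -0.99, 987.492], [0.0, 0.0, 0.0, 1.0]]
wrist [[371.6, 0.0, 315.5], [0.0, 371.6, 243.6], [0.0, 0.0, 1.0]] [[0.0, -0.303, 0.953, -162.554], [1.0, 0.0, 0.0, -0.883], [-0.0, 0.953, 0.303, -83.857], [0.0, 0.0, 0.0, 1.0]]
```

View pics/top0.png

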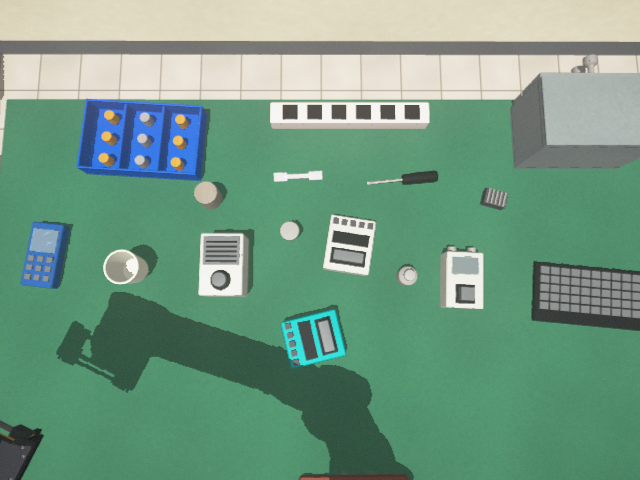

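View pics/scene0.png

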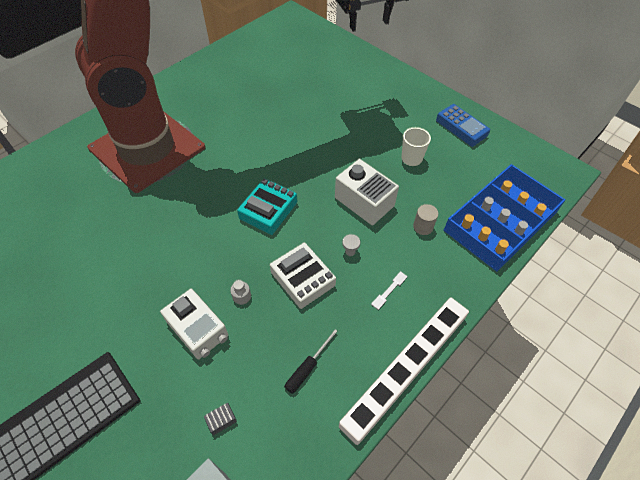

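View pics/wrist0.png

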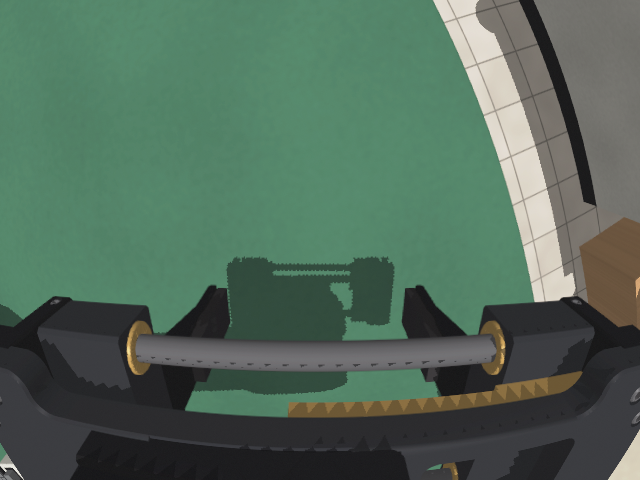

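Top view candidates:
- Round key: power unit at (220,280).
- Square key: amplifier at (465,293).
- Bar key: white logger at (348,256). The turquoise look-alike at (325,336) is excluded.
- Also not meant: blue handheld (43,255), power strip (350,115) and keyboard (590,295).

Next I'll check the choice with close crops.

```bash
python3 - <<'E'
import cv2, numpy as np
t=cv2.imread("pics/top0.png"); s=cv2.imread("pics/scene0.png")
def cr(im,cx,cy): return cv2.resize(im[cy-32:cy+33,cx-32:cx+33],(260,260),interpolation=cv2.INTER_NEAREST)
a=np.hstack([cr(t,223,265),cr(t,350,245),cr(t,462,278)])
b=np.hstack([cr(s,366,190),cr(s,302,272),cr(s,195,322)])
cv2.imwrite("pics/crop0.png",np.vstack([a,b]))
E
```

```text
(no output)
```

View pics/crop0.png

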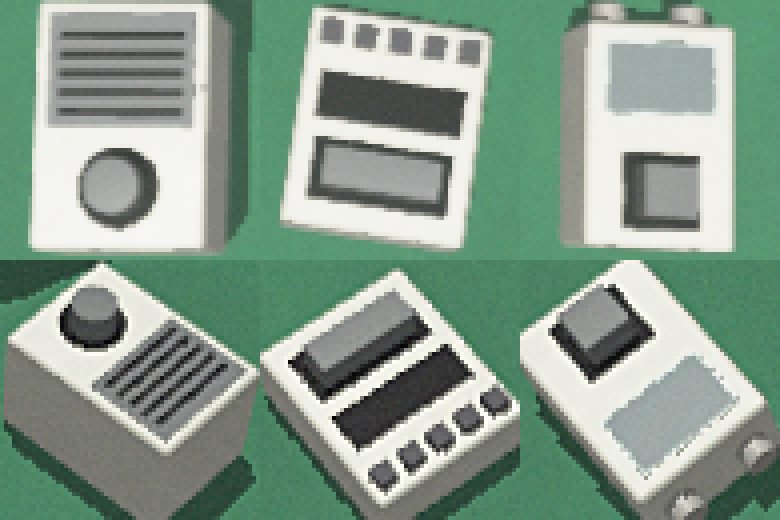

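The crops confirm the choice: round key with vent on the tall box, white logger with bar and five terminals, square key with display and sockets. Next I'll segment the grey key tops and box tops in both views.

```bash
cat > h.py <<'E'
import numpy as np
def ray(c,px):
    K,E=np.array(c["K"]),np.array(c["extrinsics"]);R,t=E[:3,:3],E[:3,3]
    d=R.T@np.linalg.inv(K)@np.array([px[0],px[1],1.]);o=-R.T@t
    return o,d/np.linalg.norm(d)
def plane(c,px,z):
    o,d=ray(c,px);return o+d*(z-o[2])/d[2]
def tri(rs):
    A=sum(np.eye(3)-np.outer(d,d) for o,d in rs);b=sum((np.eye(3)-np.outer(d,d))@o for o,d in rs)
    return np.linalg.solve(A,b)
E
python3 - <<'E'
from bench import capture
import cv2,numpy as np
from h import *
C={n:capture(n) for n in("top","scene")}
seeds={"power":(100,80,(219,279),(357,169)),"amp":(75,55,(468,293),(183,303)),"logger":(60,40,(348,256),(294,258))}
for n,(z,zb,a,b) in seeds.items():
    rs=[]
    for v,sd in(("top",a),("scene",b)):
        im=C[v]["image"].astype(int); g=im.mean(2); sat=im.max(2)-im.min(2)
        ref=np.median(g[sd[1]-1:sd[1]+2,sd[0]-1:sd[0]+2])
        m=((abs(g-ref)<22)&(sat<30)).astype(np.uint8)
        w=np.zeros_like(m);w[sd[1]-18:sd[1]+19,sd[0]-22:sd[0]+23]=1
        m=m*w
        m=cv2.morphologyEx(m,cv2.MORPH_OPEN,np.ones((3,3),np.uint8))
        k,l,st,ce=cv2.connectedComponentsWithStats(m,connectivity=4)
        i=l[sd[1],sd[0]]
        print(n,v,"ref",ref,"area",st[i],"c",ce[i].round(1),"xy@z",plane(C[v],ce[i],z).round(1))
        rs.append(ray(C[v],ce[i]))
        if v=="top":
            M=((g>200)&(sat<40)).astype(np.uint8)
            k,l,st,ce=cv2.connectedComponentsWithStats(M,connectivity=4)
            ids=l[sd[1]-30:sd[1]+30,sd[0]-30:sd[0]+30];ids=ids[ids>0];i=np.bincount(ids).argmax()
            cs,_=cv2.findContours((l==i).astype(np.uint8),0,1)
            bx=cv2.boxPoints(cv2.minAreaRect(max(cs,key=cv2.contourArea)))
            P=np.array([plane(C[v],p,zb) for p in bx]);e1=P[1]-P[0];e2=P[2]-P[1]
            L=e1 if np.linalg.norm(e1)>np.linalg.norm(e2) else e2
            print("   box c",P.mean(0).round(1),np.linalg.norm(e1).round(1),np.linalg.norm(e2).round(1),"long axis deg",np.degrees(np.arctan2(L[1],L[0])).round(1))
    print("  tri",tri(rs).round(1))
E
```

```text
power top ref 167.66666666666666 area [212 273  13  13 141] c [218.  279.1] xy@z [519.  273.2 100. ]
   box c [550.9 273.   80. ] 89.2 126.2 long axis deg -178.9
power scene ref 135.0 area [352 165  11   8  74] c [357.1 168.4] xy@z [522.2 273.5 100. ]
  tri [520.  274.7  97.1]
amp top ref 155.0 area [461 287  14  13 165] c [467.7 293.3] xy@z [ 489.4 -237.1   75. ]
   box c [ 518.4 -237.    55. ] 77.1 118.5 long axis deg 177.0
amp scene ref 148.0 area [174 297  15  14 137] c [181.  303.7] xy@z [ 492.6 -235.7   75. ]
  tri [ 490.3 -236.5   72.8]
logger top ref 163.33333333333334 area [334 250  29  13 269] c [348.  255.9] xy@z [569.4   8.4  60. ]
   box c [596.6   4.2  40. ] 117.9 99.3 long axis deg -9.0
logger scene ref 146.33333333333334 area [283 248  24  19 209] c [294.3 256.9] xy@z [572.4   9.1  60. ]
  tri [570.4   9.2  57.5]
```

```bash
cat >> h.py <<'E'
from scipy.spatial.transform import Rotation as Ro
def to(goal):
    from bench import env
    s=env.sense();R=Ro.from_euler("xyz",s["eef_rot"]).as_matrix()
    d=np.array(goal)-s["tcp_pos"]
    print("clock",s["clock"],"tcp",np.round(s["tcp_pos"],1),"tool x,y,z axes(world)",R.T.round(3).tolist(),"tool shift mm",(R.T@d).round(1),"F",np.round(s["contact_force"],1),"w",s["gripper_width"])
E
python3 -c "
from h import to
to((520,273.5,140))"
```

```text
clock 0.25 tcp [275.5 588.5 222.1] tool x,y,z axes(world) [[-0.0, -0.001, -1.0], [0.424, 0.906, -0.001], [0.906, -0.424, 0.0]] tool shift mm [  82.3 -181.6  355. ] F [ 0.2  0.2 -0.4] w 86.90374154549876
```

```bash
python3 -m pendant '[[[0.01,0,0],-0.11],[[0.01,0,0],-0.11],[[0.01,0,0],-0.11],[[0.01,0,0],-0.1],[[0,0,0],0]]' 1 20; python3 -c "
from h import to
to((520,273.5,140))"
```

```text
clock: 0.88
tcp_pos: [275.4, 588.1, 181.6]
eef_rot: [-1.981, 1.569, -1.989]
contact_force: [0.2, 0.8, 0.3]
gripper_width: 45.2
clock 0.875 tcp [275.4 588.1 181.6] tool x,y,z axes(world) [[-0.001, -0.002, -1.0], [0.009, 1.0, -0.002], [1.0, -0.009, -0.001]] tool shift mm [  41.9 -312.4  247.3] F [0.2 0.8 0.3] w 45.17802088809647
```

```bash
python3 -m pendant '[[[0,-0.031,0.025],0],[[0,-0.031,0.025],0],[[0,-0.031,0.025],0],[[0,-0.031,0.025],0],[[0,-0.031,0.025],0],[[0,-0.031,0.025],0],[[0,-0.031,0.025],0],[[0,-0.031,0.025],0],[[0.01,-0.031,0.025],0],[[0.01,-0.033,0.022],0],[[0.01,0,0],0],[[0,0,0],0],[[0,0,0],0]]'; python3 - <<'E'
from h import to
to((520,273.5,105))
from bench import capture
import cv2
for n in("wrist","scene"):
    cv2.imwrite(f"pics/{n}1.png",capture(n)["image"][:,:,::-1])
E
```

```text
clock: 2.5
tcp_pos: [519.6, 276.2, 153.1]
eef_rot: [1.303, 1.57, 1.296]
contact_force: [-0.5, 1.0, 0.3]
gripper_width: 0.4
clock 2.5 tcp [519.6 276.2 153.1] tool x,y,z axes(world) [[0.0, 0.001, -1.0], [0.007, 1.0, 0.001], [1.0, -0.007, 0.0]] tool shift mm [48.1 -2.7  0.4] F [-0.5  1.   0.3] w 0.38728898222897373
```

View pics/wrist1.png

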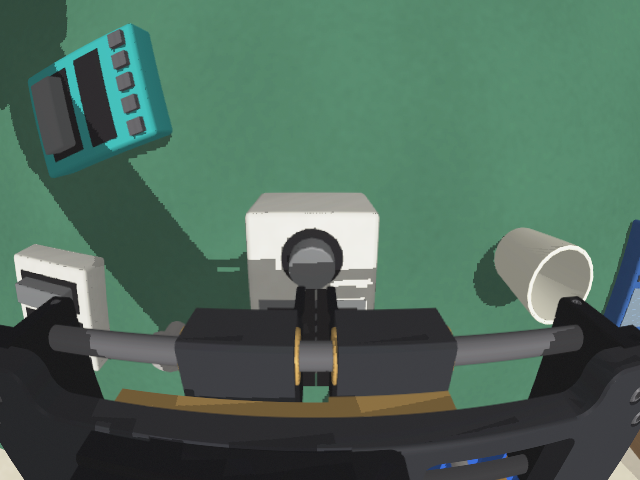

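View pics/scene1.png

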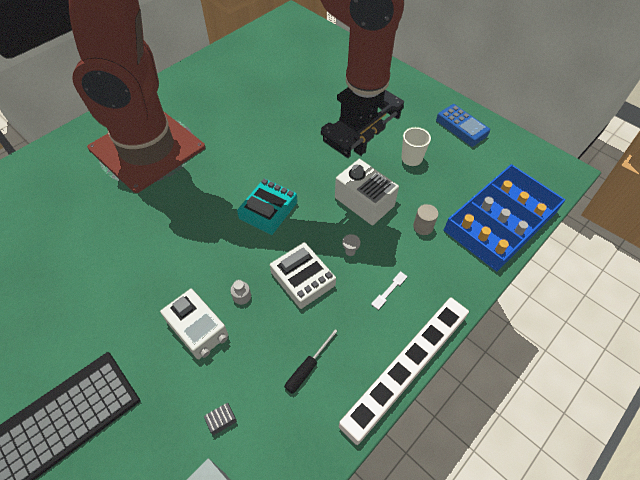

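The wrist view shows the round key at about (312,257), ahead of the closed fingers at (316,290). I'll cross-check that position with the hand-eye ray.

```bash
cat >> h.py <<'E'
def wray(c,s,px):
    K=np.array(c["K"]);H=np.array(c["hand_eye"]);R=Ro.from_euler("xyz",s["eef_rot"]).as_matrix()
    u=np.array([(px[0]-K[0,2])/K[0,0],(px[1]-K[1,2])/K[1,1]]);r=np.hypot(*u)
    d=np.append(u/r*np.sin(r),np.cos(r)) if r>0 else np.array([0,0,1.])
    return R@H[:3,3]+s["tcp_pos"],R@H[:3,:3]@d
def wplane(c,s,px,z):
    o,d=wray(c,s,px);return o+d*(z-o[2])/d[2]
E
python3 - <<'E'
from h import *
from bench import env,capture
import cv2
s=env.sense();c=capture("wrist")
cv2.imwrite("pics/w1crop.png",cv2.resize(c["image"][200:330,240:390,::-1],None,fx=5,fy=4.6,interpolation=0))
print(wplane(c,s,(312,264),100),wplane(c,s,(311,268),100)); to((520,273.5,105))
E
```

```text
[517.41454439 273.07447193 100.        ] [520.07796984 272.42609488 100.        ]
clock 2.65 tcp [519.9 275.8 153.1] tool x,y,z axes(world) [[0.0, 0.001, -1.0], [0.007, 1.0, 0.001], [1.0, -0.007, 0.0]] tool shift mm [48.1 -2.3  0.1] F [-0.3 -0.1  0.5] w 0.30348017350668993
```

View pics/w1crop.png

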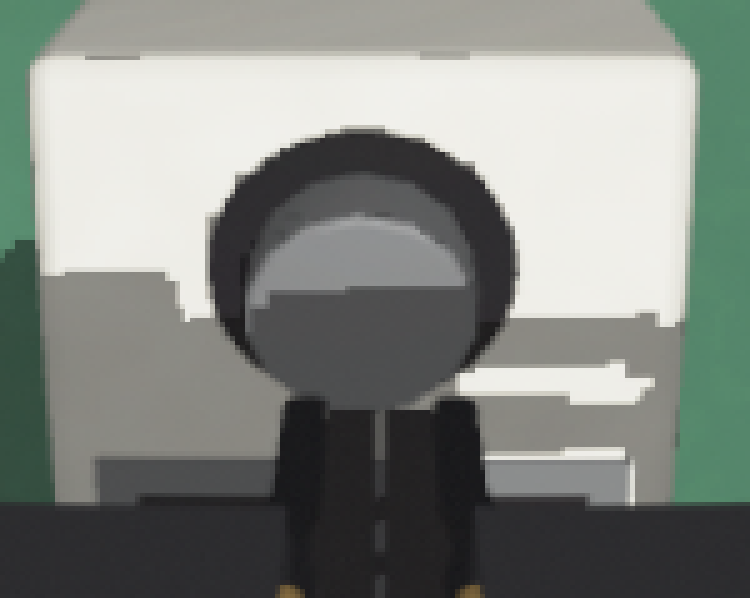

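Top-face centre at wrist pixel (311.6,268), which gives (520,272.5) and agrees with the other views. I'll descend to just above the key.

```bash
python3 -m pendant '[[[0.012,-0.0025,0],0],[[0.012,0,0],0],[[0.012,0,0],0],[[0.008,0,0],0],[[0,0,0],0],[[0,0,0],0]]'; python3 -m pendant '[[[0.003,0,0],0],[[0.003,0,0],0],[[0.003,0,0],0],[[0.0,0,0],0],[[0,0,0],0]]'
```

```text
clock: 3.4
tcp_pos: [520.3, 272.4, 108.9]
eef_rot: [0.592, 1.57, 0.584]
contact_force: [-0.9, 0.6, 0.3]
gripper_width: 0.6
clock: 4.03
tcp_pos: [520.1, 272.3, 99.6]
eef_rot: [-2.853, 1.571, -2.861]
contact_force: [-1.0, 0.0, 1.6]
gripper_width: 0.7
```

```bash
python3 -m pendant '[[[0.002,0,0],0],[[0.002,0,0],0],[[0.002,0,0],0],[[0.002,0,0],0],[[0,0,0],0],[[0,0,0],0]]';  python3 -m pendant '[[[0.002,0,0],0],[[0.001,0,0],0],[[0.001,0,0],0],[[0.001,0,0],0],[[0,0,0],0],[[0,0,0],0]]'
```

```text
clock: 4.78
tcp_pos: [520.2, 272.3, 91.6]
eef_rot: [0.475, 1.571, 0.467]
contact_force: [-0.3, -0.6, 2.2]
gripper_width: 0.3
clock: 5.52
tcp_pos: [520.2, 272.3, 86.8]
eef_rot: [0.736, 1.571, 0.729]
contact_force: [-1.0, -0.9, 5.4]
gripper_width: 0.4
```

Force climbed past the 3 N friction plateau, so the key is at its stop. One more millimetre to confirm, then up.

```bash
python3 -m pendant '[[[0.001,0,0],0],[[0,0,0],0],[[0,0,0],0]]'; python3 -m pendant '[[[-0.006,0,0],0],[[-0.01,0,0],0],[[-0.02,0,0],0],[[-0.03,0,0],0],[[-0.02,0,0],0],[[0,0,0],0],[[0,0,0],0]]'; python3 - <<'E'
from h import *
from bench import env,capture
import cv2
c=capture("wrist")
cv2.imwrite("pics/w2.png",c["image"][:,:,::-1])
to((490.5,-236.5,150))
E
```

```text
clock: 5.9
tcp_pos: [520.2, 272.3, 85.9]
eef_rot: [0.798, 1.571, 0.79]
contact_force: [-1.3, -0.8, 6.5]
gripper_width: 0.4
clock: 6.78
tcp_pos: [519.6, 272.0, 170.7]
eef_rot: [-2.559, 1.57, -2.567]
contact_force: [0.4, 0.2, 0.1]
gripper_width: 0.6
clock 6.825 tcp [519.5 271.9 170.4] tool x,y,z axes(world) [[-0.002, -0.001, -1.0], [0.008, 1.0, -0.001], [1.0, -0.008, -0.001]] tool shift mm [  21.  -508.6  -25. ] F [-0.2 -0.5 -0.2] w 0.5864543575046901
```

View pics/w2.png

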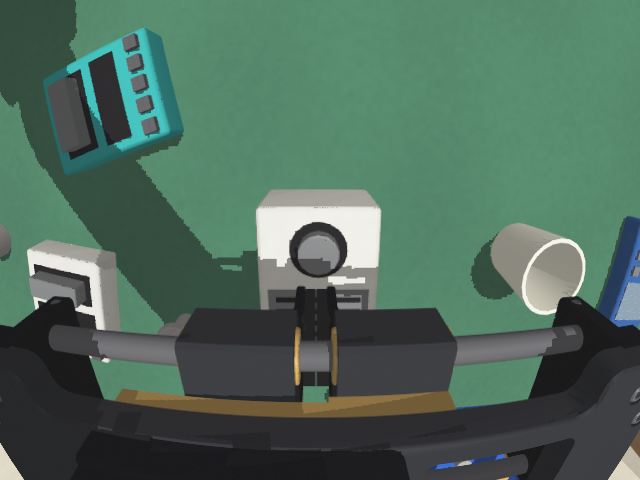

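The round key at (318,250) now sits visibly lower, and its force and depth say it is at the stop. On to the amplifier.

```bash
python3 -m pendant '[[[0,-0.02,-0.001],0],[[0,-0.039,-0.002],0],[[0,-0.039,-0.002],0],[[0,-0.039,-0.002],0],[[0,-0.039,-0.002],0],[[0,-0.039,-0.002],0],[[0,-0.039,-0.002],0],[[0,-0.039,-0.002],0],[[0,-0.039,-0.002],0],[[0,-0.039,-0.002],0],[[0,-0.039,-0.002],0],[[0,-0.039,-0.002],0],[[0,-0.039,-0.002],0],[[0.01,-0.02,0],0],[[0.01,0,0],0],[[0.01,0,0],0],[[0,0,0],0],[[0,0,0],0]]'; python3 - <<'E'
from h import *
from bench import env,capture
import cv2
s=env.sense();c=capture("wrist")
cv2.imwrite("pics/w3.png",cv2.resize(c["image"][180:330,220:420,::-1],None,fx=4,fy=4,interpolation=0))
to((490.5,-236.5,80))
E
```

```text
clock: 9.07
tcp_pos: [491.3, -234.9, 141.7]
eef_rot: [0.474, 1.571, 0.467]
contact_force: [-0.5, -0.1, 0.1]
gripper_width: 0.7
clock 9.125 tcp [ 491.5 -235.1  141.9] tool x,y,z axes(world) [[0.001, -0.0, -1.0], [0.007, 1.0, -0.0], [1.0, -0.007, 0.001]] tool shift mm [61.9 -1.4 -1. ] F [0.1 0.3 0.5] w 0.297337673650127
```

View pics/w3.png

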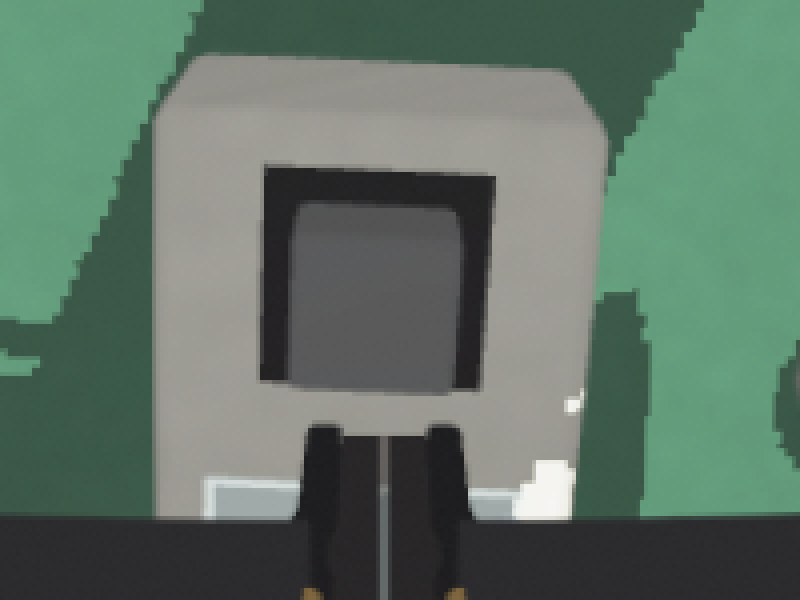

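The wrist crop shows the square key's top face centred at about (314,258.5) in full-image pixels. I'll cross-check that while moving down.

```bash
python3 - <<'E'
from h import *
from bench import env,capture
s=env.sense();c=capture("wrist")
print(wplane(c,s,(313.8,258.5),75))
E
python3 -m pendant '[[[0.015,-0.0015,-0.001],0],[[0.015,0,0],0],[[0.015,0,0],0],[[0.01,0,0],0],[[0.003,0,0],0],[[0,0,0],0],[[0,0,0],0]]'
```

```text
[ 490.50050565 -236.97027767   75.        ]
clock: 10.05
tcp_pos: [490.5, -237.2, 84.0]
eef_rot: [-0.279, 1.57, -0.287]
contact_force: [0.4, -0.1, -0.2]
gripper_width: 0.6
```

```bash
python3 -m pendant '[[[0.003,0,0],0],[[0.003,0,0],0],[[0.003,0,0],0],[[0.0,0,0],0],[[0,0,0],0]]'; python3 -m pendant '[[[0.002,0,0],0],[[0.002,0,0],0],[[0.002,0,0],0],[[0.002,0,0],0],[[0,0,0],0],[[0,0,0],0]]';  python3 -m pendant '[[[0.002,0,0],0],[[0.001,0,0],0],[[0.001,0,0],0],[[0.001,0,0],0],[[0,0,0],0],[[0,0,0],0]]'
```

```text
clock: 10.68
tcp_pos: [490.1, -237.0, 74.6]
eef_rot: [2.703, 1.571, 2.695]
contact_force: [-0.9, 2.1, 1.1]
gripper_width: 0.5
clock: 11.42
tcp_pos: [490.1, -237.0, 66.6]
eef_rot: [-1.65, 1.571, -1.658]
contact_force: [0.0, 0.5, 1.8]
gripper_width: 0.6
clock: 12.18
tcp_pos: [490.2, -237.0, 61.7]
eef_rot: [0.209, 1.571, 0.201]
contact_force: [-1.4, 0.5, 6.2]
gripper_width: 0.8
```

```bash
python3 -m pendant '[[[0.001,0,0],0],[[0,0,0],0],[[0,0,0],0]]'; python3 -m pendant '[[[-0.006,0,0],0],[[-0.01,0,0],0],[[-0.02,0,0],0],[[-0.03,0,0],0],[[-0.02,0,0],0],[[0,0,0],0],[[0,0,0],0]]'; python3 - <<'E'
from h import *
from bench import env,capture
import cv2
c=capture("wrist")
cv2.imwrite("pics/w4.png",cv2.resize(c["image"][180:330,220:420,::-1],None,fx=4,fy=4,interpolation=0))
to((570.5,8.5,140))
E
```

```text
clock: 12.55
tcp_pos: [490.2, -237.1, 60.8]
eef_rot: [0.427, 1.571, 0.419]
contact_force: [-1.6, 0.7, 6.0]
gripper_width: 0.3
clock: 13.42
tcp_pos: [489.7, -236.8, 145.9]
eef_rot: [2.787, 1.57, 2.779]
contact_force: [-0.7, 0.1, -0.5]
gripper_width: 0.7
clock 13.475 tcp [ 489.5 -236.7  145.6] tool x,y,z axes(world) [[-0.001, 0.0, -1.0], [0.008, 1.0, 0.0], [1.0, -0.008, -0.001]] tool shift mm [  5.6 245.9  79.1] F [ 0.2 -0.5 -0.6] w 0.559938744599565
```

View pics/w4.png

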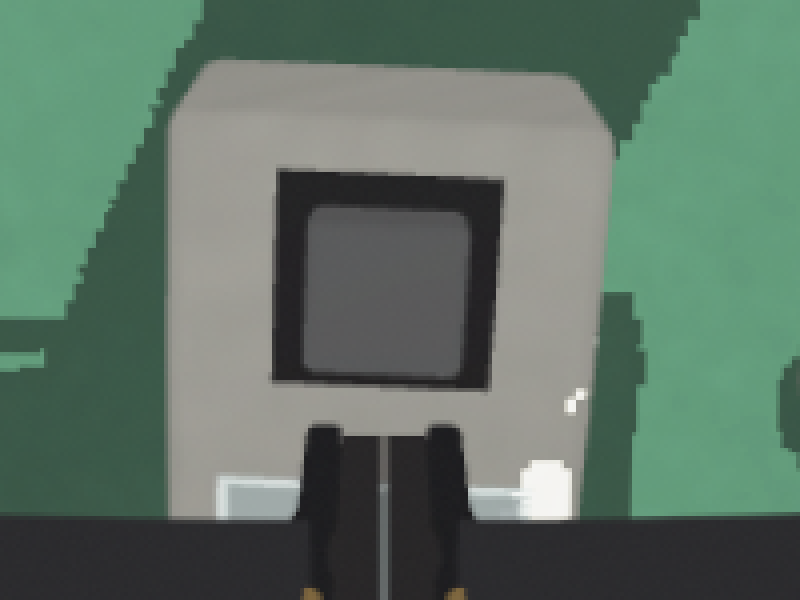

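The square key has sunk in its recess and no longer overlaps the lower rim (crop y≈378 against 392 before). On to the white logger.

```bash
python3 -m pendant '[[[0,0.02,0.008],0],[[0,0.036,0.011],0],[[0,0.036,0.011],0],[[0,0.036,0.011],0],[[0,0.036,0.011],0],[[0,0.036,0.011],0],[[0,0.036,0.011],0],[[0.01,0.01,0.005],0],[[0.01,0,0],0],[[0,0,0],0],[[0,0,0],0]]'; python3 - <<'E'
from h import *
from bench import env,capture
import cv2
s=env.sense();c=capture("wrist")
cv2.imwrite("pics/w5.png",cv2.resize(c["image"][180:330,220:420,::-1],None,fx=4,fy=4,interpolation=0))
to((570.5,8.5,65))
E
```

```text
clock: 14.85
tcp_pos: [570.8, 6.8, 126.6]
eef_rot: [-2.051, 1.57, -2.061]
contact_force: [0.4, 0.8, -0.7]
gripper_width: 0.1
clock 14.9 tcp [571.    7.1 126.8] tool x,y,z axes(world) [[0.0, -0.0, -1.0], [0.01, 1.0, -0.0], [1.0, -0.01, 0.0]] tool shift mm [61.8  1.4 -0.5] F [-0.3  0.8  0.1] w 0.1831808555883239
```

View pics/w5.png

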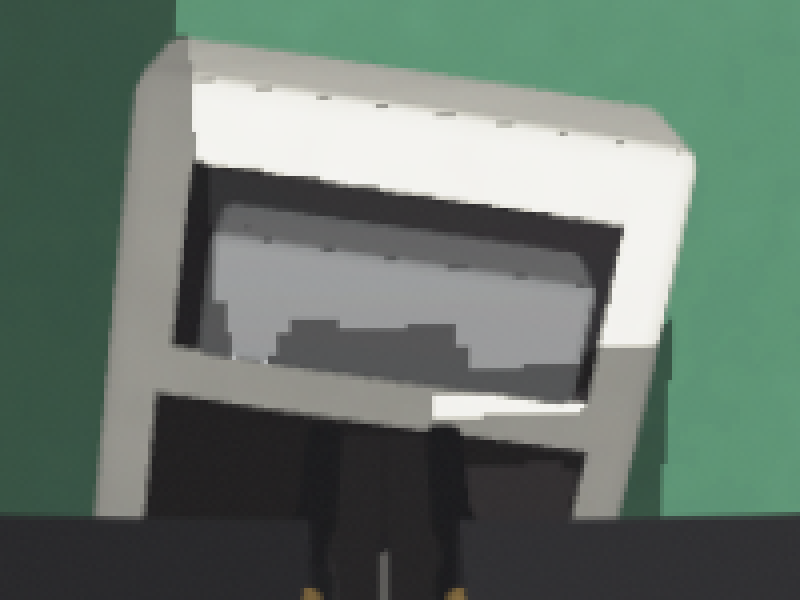

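The white logger's bar top is centred at about (319,259.5) in full-image pixels, right ahead of the fingers.

```bash
python3 - <<'E'
from h import *
from bench import env,capture
s=env.sense();c=capture("wrist")
print(wplane(c,s,(319.3,259.5),60))
E
python3 -m pendant '[[[0.015,0.001,0],0],[[0.015,0,0],0],[[0.015,0,0],0],[[0.01,0,0],0],[[0.003,0,0],0],[[0,0,0],0],[[0,0,0],0]]'
```

```text
[570.67109707   8.80578663  60.        ]
clock: 15.82
tcp_pos: [571.4, 9.4, 69.1]
eef_rot: [0.178, 1.57, 0.171]
contact_force: [0.2, -0.3, 0.2]
gripper_width: 0.5
```

```bash
python3 -m pendant '[[[0.003,0,0],0],[[0.003,0,0],0],[[0.003,0,0],0],[[0.0,0,0],0],[[0,0,0],0]]'; python3 -m pendant '[[[0.002,0,0],0],[[0.002,0,0],0],[[0.002,0,0],0],[[0.002,0,0],0],[[0,0,0],0],[[0,0,0],0]]';  python3 -m pendant '[[[0.002,0,0],0],[[0.001,0,0],0],[[0.001,0,0],0],[[0.001,0,0],0],[[0.001,0,0],0],[[0,0,0],0],[[0,0,0],0]]'
```

```text
clock: 16.45
tcp_pos: [571.0, 9.3, 59.6]
eef_rot: [-3.101, 1.571, -3.108]
contact_force: [-0.5, 0.3, 0.9]
gripper_width: 0.4
clock: 17.2
tcp_pos: [571.1, 9.3, 51.6]
eef_rot: [-1.085, 1.571, -1.093]
contact_force: [-0.2, 0.2, 3.5]
gripper_width: 0.5
clock: 18.08
tcp_pos: [571.1, 9.4, 45.8]
eef_rot: [0.559, 1.571, 0.551]
contact_force: [-2.2, 0.5, 6.4]
gripper_width: 0.6
```

Same force rise past the plateau. I'll retract, back off towards the robot so the views are clear, and check the result.

```bash
python3 -m pendant '[[[-0.006,0,0],0],[[-0.01,0,0],0],[[-0.02,0,0],0],[[-0.03,0,0],0],[[-0.03,0,0],0],[[-0.03,0,0],0],[[-0.03,0,0],0],[[-0.02,0.03,-0.02],0],[[0,0.04,-0.03],0],[[0,0.04,-0.03],0],[[0,0.04,-0.02],0],[[0,0.03,0],0],[[0,0,0],0],[[0,0,0],0]]'; python3 - <<'E'
from h import *
from bench import env,capture
import cv2
C={n:capture(n) for n in("top","scene")}
for n in C: cv2.imwrite(f"pics/{n}9.png",C[n]["image"][:,:,::-1])
cv2.imwrite("pics/diff9.png",cv2.absdiff(cv2.imread("pics/top0.png"),cv2.imread("pics/top9.png")))
t=C["scene"]["image"][:,:,::-1]; s0=cv2.imread("pics/scene0.png")
cr=lambda im,cx,cy: cv2.resize(im[cy-32:cy+33,cx-32:cx+33],(260,260),interpolation=0)
cv2.imwrite("pics/crop9.png",np.vstack([np.hstack([cr(i,366,190),cr(i,302,272),cr(i,195,322)]) for i in(s0,t)]))
to((0,0,0))
E
```

```text
clock: 19.82
tcp_pos: [472.5, 189.2, 221.6]
eef_rot: [-1.748, 1.57, -1.757]
contact_force: [0.3, -0.4, -0.8]
gripper_width: 0.4
clock 19.925 tcp [472.7 188.8 221.6] tool x,y,z axes(world) [[-0.0, -0.0, -1.0], [0.01, 1.0, -0.0], [1.0, -0.01, -0.0]] tool shift mm [ 221.7 -193.3 -470.9] F [-0.6 -0.2  0. ] w 0.3072855273959093
```

View pics/crop9.png

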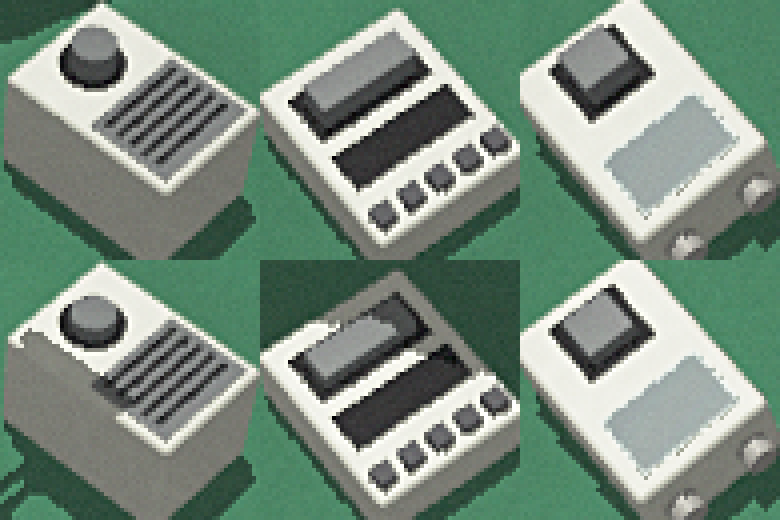

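View pics/top9.png

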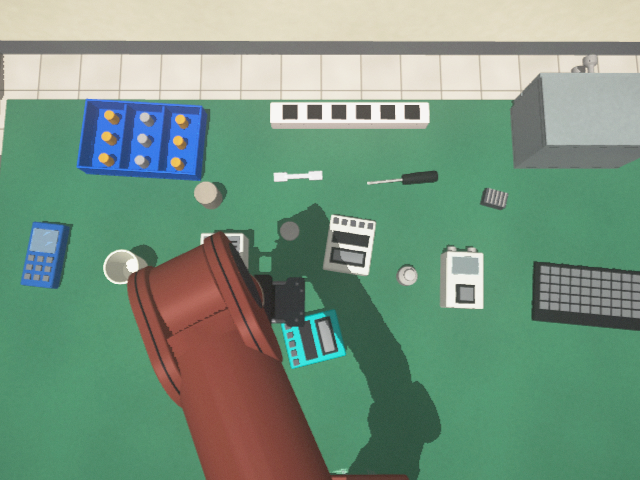

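View pics/scene9.png

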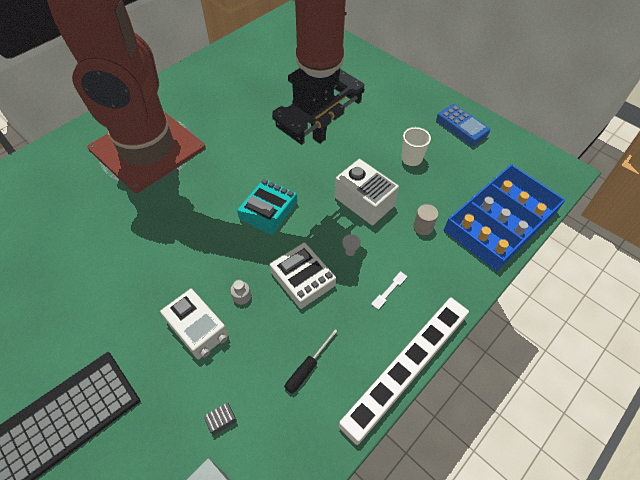

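All boxes and bystanders sit at the same pixels as before. The amplifier's drop is hard to judge by eye, so I'll measure the key-top shift in the scene view before handing in.

```bash
python3 - <<'E'
from h import *
from bench import capture
import cv2
c=capture("scene"); a=cv2.imread("pics/scene0.png").astype(int); b=c["image"][:,:,::-1].astype(int)
K,E=np.array(c["K"]),np.array(c["extrinsics"])
def pr(p): q=K@(E[:3,:3]@p+E[:3,3]);return q[:2]/q[2]
for n,p in {"power":(520,273,100),"amp":(490.5,-236.7,75),"logger":(570.5,8.7,60)}.items():
    p=np.array(p,float);print(n,"expected px shift for 8mm",(pr(p-[0,0,8])-pr(p)).round(1))
def cr(im,cx,cy): return cv2.resize(im[cy-16:cy+17,cx-20:cx+21].astype(np.uint8),(390,314),interpolation=0)
cv2.imwrite("pics/cmp.png",np.vstack([np.hstack([cr(i,183,303),cr(i,294,258)]) for i in(a,b)])[:600])
for n,sd in(("amp",(181,304)),("power",(357,170)),("logger",(290,262))):
    for im in(a,b):
        g=im.mean(2);sat=im.max(2)-im.min(2);ref=np.median(g[sd[1]-1:sd[1]+2,sd[0]-1:sd[0]+2])
        m=((abs(g-ref)<22)&(sat<30)).astype(np.uint8)
        w=np.zeros_like(m);w[sd[1]-18:sd[1]+19,sd[0]-22:sd[0]+23]=1;m=cv2.morphologyEx(m*w,cv2.MORPH_OPEN,np.ones((3,3),np.uint8))
        k,l,st,ce=cv2.connectedComponentsWithStats(m,connectivity=4);i=l[sd[1],sd[0]];print(n,ref,st[i],ce[i].round(1))
E
```

```text
power expected px shift for 8mm [-0.2  2.2]
amp expected px shift for 8mm [0.9 1.7]
logger expected px shift for 8mm [0.1 1.9]
amp 147.66666666666666 [174 297  15  14 137] [181.  303.7]
amp 151.0 [175 299  14  14 133] [181.6 305.5]
power 138.66666666666666 [353 165  10   8  71] [357.3 168.5]
power 138.0 [352 167  11   8  75] [356.9 170.6]
logger 153.0 [282 249  25  18 199] [294.1 257.1]
logger 152.33333333333334 [283 255  19  14 142] [291.6 260.9]
```

View pics/cmp.png

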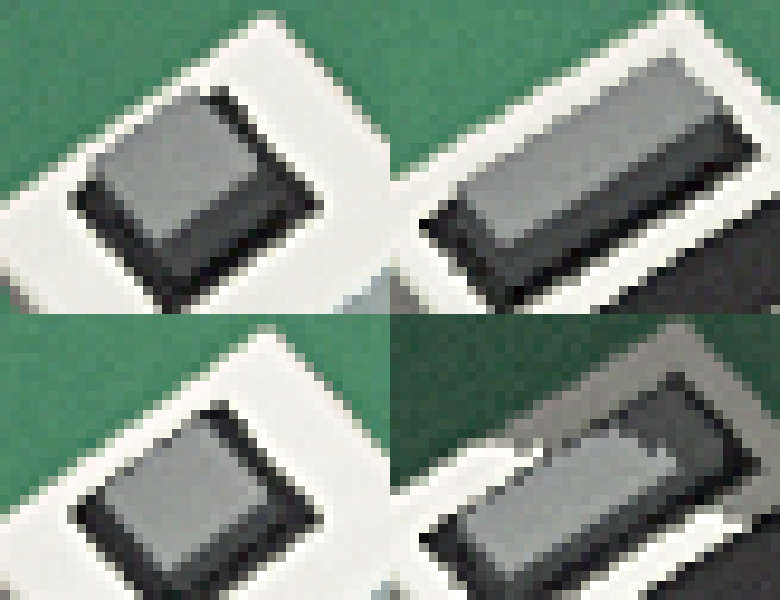

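The power key moved (-0.4, 2.1) px against an expected (-0.2, 2.2), and the amplifier key (0.6, 1.8) px against (0.9, 1.7). Both fit the full 8 mm. The logger's centroid is upset by a shadow, but its lower-left corner has dropped about 2 px (expected 1.9). I'm handing in.

```bash
python3 -c "
from bench import ticket,env
print(ticket.close_job()); print(env.sense()['clock'])"
```

```text
the job is handed in; nothing more can be done
None
the job is handed in; nothing more can be done
```

I pressed the round, square and white-logger bar keys in that order with closed fingertips, and handed the job in after about 20 s of the 48 s allowed. `close_job` reports no verdict.

- **Force and depth:** each press went about 14 mm down. The measured force passed the roughly 3 N friction level and reached 6.0–6.5 N, far below the 25 N limit, which means each key was at its stop.
- **Keys afterwards:** in the scene camera the round and square key tops had dropped by the amount expected for the full 8 mm. The automatic measurement of the bar key was spoiled by the arm's shadow. In the close crop its corner had dropped about 2 px, against 1.9 px expected, and its force reading agreed.
- **Bench:** in the last top and scene pictures the instruments and bystanders appeared where they started, judged by eye. The arm hid part of the power unit in the top view, but the scene view showed it unmoved. The robot ended clear of everything, with its fingertips 220 mm above the bench.

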